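# Put the measuring microscope's accessory kit back in order

### The job

The accessory kit of the measuring microscope was put away wrongly: the V-block, the eyepiece and the gauge block stand in one another's nests of the aluminium tray, and the lens was left out on the desk beside the tray. Rearrange them so that each of the four nests holds the one piece its pocket is cut for, standing upright and fully down on the pocket floor; set a piece aside on any free spot when its place is still taken. The kit needs only one eyepiece: leave the spare one where it stands on the desk, and do not tip over any of the eyepieces, the lens or the V-block. What lies on the black granite plate behind is not needed.

Things in the scene. Friction and masses are not known exactly. Their poses are not given: they have to be found in the camera images.
- v_block_c (a point): Light grey steel V-block, 46 mm (x) x 38 mm (y) x 32 mm high, about 0.3 kg, open V groove on top running along x. Point: its centre, 16 mm above its underside; z up. Flat sides: grip across the 38 mm (along y). At the start it stands on top of nest_gauge, across that pocket, its x within 10 degrees of the nest's x.
- eyepiece_c (a point): Black knurled eyepiece standing upright, round, 34 mm across at its widest (32 to 34 mm gripped), 40 mm high, 0.06 kg: the one that stands in the tray. Point: its centre, 20 mm above its underside; z up the barrel. At the start it stands loosely in the pocket of nest_v_block.
- gauge_block_c (a point): Light grey steel gauge block lying flat, 16 mm (x) x 34 mm (y) x 15 mm high, 0.08 kg; grip across the 16 mm (along x). Point: its centre, 7.5 mm above its underside; z up. At the start it lies, turned any way, on the floor of the pocket of nest_eyepiece, its upper 9 mm above the plate.
- lens_c (a point): Black round auxiliary lens standing on its cap, 49 mm across (48 mm gripped), 35 mm high, 0.12 kg. Point: its centre, 17.5 mm above its underside; z up. At the start it stands on the bare desk to the left or right of the tray. (The desk has a tall side panel on its far left, about y = 0.43 m and beyond, from x = 0.35 m on: go round its front end.)
- spare_eyepiece_c (a point): The spare: a second eyepiece like the first (34 mm across, 40 mm high), standing on the bare desk on the other side of the tray from the lens; it is not to be moved. (A further eyepiece and V-block on the black granite plate behind are scenery.) Point: its centre, 20 mm above its underside.
- nest_lens: Fixed grey square nest plate, 80 x 80 x 12 mm, one of four in the aluminium tray, two by two, 82 mm apart, all turned alike (order varies). Origin: centre of its underside, 3 mm above the desk; x, y along its edges. Dark pocket centred on it, floor 6 mm and plate top 12 mm above it. Pocket: round, 57 mm across, for the lens. Empty at the start; the eyepiece or gauge block can lie in it for a while.
- nest_eyepiece: Fixed grey square nest plate, 80 x 80 x 12 mm, one of four in the aluminium tray, two by two, 82 mm apart, all turned alike (order varies). Origin: centre of its underside, 3 mm above the desk; x, y along its edges. Dark pocket centred on it, floor 6 mm and plate top 12 mm above it. Pocket: round, 42 mm across, for the eyepiece.
- nest_v_block: Fixed grey square nest plate, 80 x 80 x 12 mm, one of four in the aluminium tray, two by two, 82 mm apart, all turned alike (order varies). Origin: centre of its underside, 3 mm above the desk; x, y along its edges. Dark pocket centred on it, floor 6 mm and plate top 12 mm above it. Pocket: rectangle, 54 mm along x by 45 mm along y, for the V-block (its x along the nest's x, either way round).
- nest_gauge: Fixed grey square nest plate, 80 x 80 x 12 mm, one of four in the aluminium tray, two by two, 82 mm apart, all turned alike (order varies). Origin: centre of its underside, 3 mm above the desk; x, y along its edges. Dark pocket centred on it, floor 6 mm and plate top 12 mm above it. Pocket: rectangle, 24 mm along x by 42 mm along y, for the gauge block (its y along the nest's y, either way round), plus a 12 mm wide fingernail slot at each end. Under the V-block at the start.
Not all that is in view belongs to the job. Leave any orange look-alike of the part that bears lens_c alone. There is more than one size of the part that bears v_block_c; the job needs the larger.

How it is judged (in metres and radians):
At the end, for the whole second after the job is handed in: The lens, eyepiece, V-block and gauge block each stand in their own nest: centre within 12 mm of the nest's centre seen from above, on the pocket floor within 3 mm, upright within 0.12 rad, released and at rest; the spare eyepiece is within 20 mm of where it stood (horizontal distance between lens_c and nest_lens below 0.012 m and z of lens_c in the frame of nest_lens between 0.0205 and 0.0265 m and angle between each of lens_c, eyepiece_c, v_block_c, gauge_block_c's own z axis and vertical below 0.12 rad and linear speed of each of lens, eyepiece, v_block, gauge_block below 0.02 m/s and horizontal distance between eyepiece_c and nest_eyepiece below 0.012 m and z of eyepiece_c in the frame of nest_eyepiece between 0.023 and 0.029 m and horizontal distance between v_block_c and nest_v_block below 0.012 m and z of v_block_c in the frame of nest_v_block between 0.019 and 0.025 m and horizontal distance between gauge_block_c and nest_gauge below 0.012 m and z of gauge_block_c in the frame of nest_gauge between 0.0105 and 0.0165 m and distance of spare_eyepiece_c from where it was at the start of the episode below 0.02 m); the robot touches nothing.
It fails at once if the spare eyepiece is moved by more than 20 mm (distance of spare_eyepiece_c from where it was at the start of the episode above 0.02 m).
It fails at once if an eyepiece, the lens or the V-block is tipped over (more than 1 rad) (angle between any of lens_c, eyepiece_c, v_block_c, spare_eyepiece_c's own z axis and vertical above 1 rad).
It also fails if it takes over 102 s, if anything falls off the work surface, if the arm or the gripper's body presses on something with over 40 N, if the wrist force passes 120 N, or if a joint passes its speed limit or range.

### The arm

A 6-joint arm with a two-finger parallel gripper is mounted at the origin on a cart in front of the work surface, level with it; the furniture and walls round the work are solid. World frame = base frame: x ahead of the robot, y to its left, z up, the work surface at z = 0. Lengths are in m, angles in degrees, forces in N, time in s.
With the tool pointing down it reaches from about 0.35 to 0.875 m from the base axis. Payload 4.2 kg.
Tool frame: the origin (TCP) lies where the fingers leave the gripper's body, on its centre line; the fingertips stand 70 mm ahead of it and the grasp point (between the pads) lies 51 mm ahead of it; z points along the fingers, y is the direction in which the jaws open and shut (so a half turn about z gives the same grasp; the last joint's range is limited). The gripper opens to 87 mm and grips with 3 to 60 N. Pads are 19 mm wide; open, the fingers measure 117 mm over their backs; the gripper's body (75 mm by 190 mm) begins 51 mm behind the grasp point.
Start: joints at [84.889, 22.042, 0.453, 0, -68.411, -14.817], TCP at [0.213, 0.588, 0.292] pointing down, gripper open.
Joint ranges: [-179.83, 179.83], [-69.29, 118.12], [-61.27, 80.66], [-181.25, 117.63], [-171.15, -9.14], [-177.46, 177.46]. Speed limits (degrees/s): [159.86, 159.86, 180, 180, 180, 180].

### API

Orientations are given as a 3x3 rotation matrix whose columns are the frame's x, y, z axes.
In Python, from station import sense, capture, camera_model, finish_job gives the robot as it stands.
- The arm moves only by the shell command python3 -m inch 'ROWS'. ROWS is JSON, a list of rows, each an object with "hand": the closure, from 0 (fully open) to 1 (shut); "slide": the shift along the world's x, y, z in cm, a list of three; "yaw": the turn about the world's z in rad. A call has 1 to 10 rows; each row is the pose to reach, as a shift and turn from the pose commanded when the call began; what a row does not reach only later rows make up. A row lasts 1/8 s, in which the tool goes at most 62.5 mm and 10.7 degrees, less where a joint would pass 70% of its speed; a pose out of reach is approached as far as the arm can. A call with a gripper value outside its range is refused whole. The fingers move at their own pace and stop on an object; the grip force is fixed at half the most. Time passes only in rows, so rows that repeat a pose let the fingers close. It gives the time, the measured TCP pose, the force and the opening at its end, in the units of the state.
- sense(): the state, without advancing time (a new reading comes with each control period).
- capture(name): name is "side" or "top"; returns the picture (420x560x3 uint8, blue, green, red); there is no depth.
- camera_model(name): a dict with "mtx" (3x3 intrinsics, pixels), "k1" (the pictures are not rectified: a ray, as slopes to the right and down, at radius r is drawn at 1 + k1 r^2 times it, then the intrinsics apply), "xyz" and "orientation" of the camera in the world. Camera axes: x right, y up, looking along -z (the intrinsics and any distortion apply to the point x, -y, -z); pixel columns grow to the right and rows downward; lengths in m; the calibration is good to about 2 mm. A picture is of the moment at which its call begins. camera_model takes no time and is no camera call.
- finish_job(): hands the job in, once; it reports no verdict.
The state is a dict: "time_s": time; "joints": joint angles; "joint_velocities": joint speeds; "effort": joint torques, N m; "tcp_pos": TCP position; "ee_rot": TCP orientation; "wrist_force": force on the tool from outside, world axes, zero at the start; "moment": the same for the moment, N m; "gripper_width": opening from 0.0 (shut) to 1.0 (fully open).
Only numpy, scipy, OpenCV 4.12 (cv2) and the standard library are available. Lean on these libraries where they do the work, as an engineer would, in place of code of your own. Each camera call takes 0.05 s, during which the arm holds its last target. There are 200 camera calls.

## Working session

There is one attempt and no reset: what is moved stays moved. The work goes in short steps, Python scripts to look and compute and a shell command to move; the robot and the scene stay as the last step left them, time stands still between calls to the robot, and variables do not carry over. Pictures are saved under pics/ and viewed, about 12 in all and at most 16, crops included, and the job is handed in when it is done.

```bash
mkdir -p pics; ls; python3 - <<'E'
from station import *
import cv2
for n in("top","side"):
    cv2.imwrite(f"pics/{n}0.png",capture(n)); print(n,camera_model(n))
s=sense();print(s)
E
```

```text
pics
top {'mtx': array([[435.37055668,   0.        , 283.09141491],
       [  0.        , 435.37055668, 213.38252082],
       [  0.        ,   0.        ,   1.        ]]), 'k1': 0.006175215910690392, 'xyz': array([ 0.30032266, -0.0172301 ,  1.17689785]), 'orientation': array([[-1.75065813e-03,  9.82367288e-01, -1.86953061e-01],
       [-9.99901422e-01,  8.84887450e-04,  1.40129829e-02],
       [ 1.39313284e-02,  1.86959163e-01,  9.82268899e-01]])}
side {'mtx': array([[504.35709791,   0.        , 282.60189252],
       [  0.        , 504.35709791, 205.31275968],
       [  0.        ,   0.        ,   1.        ]]), 'k1': -0.03092016712558982, 'xyz': array([1.12432234, 0.52733357, 0.78166161]), 'orientation': array([[-0.63901182, -0.50377813,  0.58126714],
       [ 0.76919615, -0.4195814 ,  0.48196342],
       [ 0.00108625,  0.75508877,  0.65562167]])}
{'time_s': 0.1, 'joints': array([ 8.48900555e+01,  2.20854208e+01,  3.88757509e-01, -2.47292955e-02,
       -6.84131600e+01, -1.48170490e+01]), 'joint_velocities': array([ 0.01486437, -0.09401015,  0.06708607,  0.17354733,  0.00185865,
        0.02452924]), 'effort': array([ 5.57726489e-04, -3.91687882e+01,  1.87936342e+01,  4.23181191e+00,
        1.34779693e-02, -7.25358836e-05]), 'tcp_pos': array([0.21285201, 0.58720945, 0.2912881 ]), 'ee_rot': array([[ 9.40073427e-01, -3.40971592e-01, -5.70459107e-04],
       [-3.40972053e-01, -9.40071566e-01, -1.87338147e-03],
       [ 1.02497476e-04,  1.95562675e-03, -9.99998083e-01]]), 'wrist_force': array([ 1.23584286, -0.1868192 , -0.82535474]), 'moment': array([ 0.00532968,  0.02668683, -0.01614283]), 'gripper_width': 1.0016868035485558}
```

View pics/top0.png

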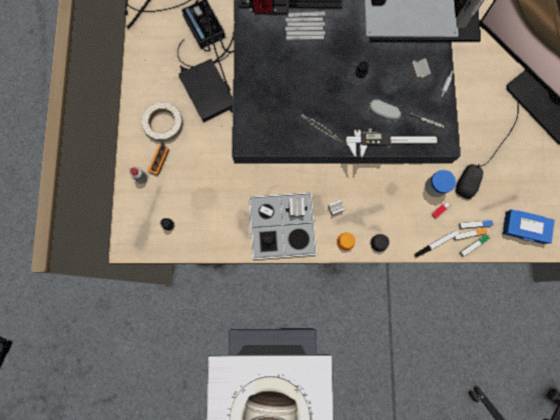

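View pics/side0.png

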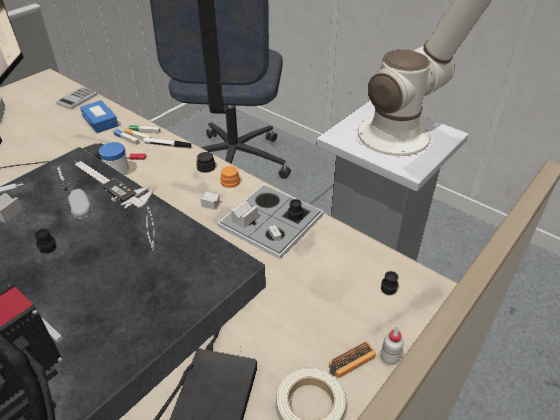

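Candidates in the top view:
- Lens: black disc (380,242). The orange disc (346,241) is the look-alike, and the mouse, black cap and glue at (167,224), (139,173) and elsewhere are not it.
- Eyepiece: black, in the tray (268,241). The spare is (167,224), and (362,69) on the granite is scenery.
- V-block: on the tray (297,207). The small one is (336,208).
- Gauge block: (266,211).

I'll check these in a close crop and cast rays.

```bash
cat > h.py <<'E'
import numpy as np, cv2
from station import *
def ray(n,uv):
    m=camera_model(n);K=m["mtx"];d=(np.array(uv,float)-[K[0,2],K[1,2]])/K[0,0]
    u=d.copy()
    for _ in range(5): u=d/(1+m["k1"]*(u@u))
    return m["xyz"],m["orientation"]@np.array([u[0],-u[1],-1])
def pt(n,uv,z):
    o,d=ray(n,uv);return o+d*(z-o[2])/d[2]
def px(n,p):
    m=camera_model(n);q=m["orientation"].T@(np.array(p,float)-m["xyz"]);u=np.array([q[0],-q[1]])/-q[2]
    K=m["mtx"];return u*(1+m["k1"]*(u@u))*K[0,0]+[K[0,2],K[1,2]]
def crop(img,x0,y0,x1,y1,f,name):
    cv2.imwrite("pics/"+name,cv2.resize(img[y0:y1,x0:x1],None,fx=f,fy=f,interpolation=cv2.INTER_CUBIC))
E
python3 - <<'E'
from h import *
t=cv2.imread("pics/top0.png");s=cv2.imread("pics/side0.png")
a=cv2.resize(t[185:265,240:400],None,fx=5,fy=5,interpolation=cv2.INTER_CUBIC)
cv2.imwrite("pics/c0.png",a[:, :800])
crop(s,180,140,330,260,5,"c1.png")
for n,z in(("lens",(380,242,.035)),("orange",(346,241,.03)),("spare",(167,224,.04)),("cornFL",(252,260,.015)),("FR",(315,257,.015)),("BL",(250,197,.015)),("BR",(312,194,.015))): print(n,pt("top",z[:2],z[2]).round(4))
# dark blobs
g=t.max(2)
for th in(45,60,75):
    m=(g<th).astype(np.uint8);k,l,st,c=cv2.connectedComponentsWithStats(m)
    print(th,[(st[i].tolist(),c[i].round(1).tolist()) for i in range(1,k) if 20<st[i,4]<700 and 195<c[i,1]<262 and 140<c[i,0]<400])
E
```

```text
lens [ 0.4408 -0.2897  0.035 ]
orange [ 0.4441 -0.2005  0.03  ]
spare [0.4879 0.2725 0.04  ]
cornFL [0.3952 0.0491 0.015 ]
FR [ 0.4031 -0.1188  0.015 ]
BL [0.567  0.0566 0.015 ]
BR [ 0.5756 -0.1132  0.015 ]
45 [([260, 213, 9, 5, 24], [263.8, 215.5]), ([162, 219, 11, 11, 86], [167.2, 224.0]), ([289, 230, 19, 19, 277], [298.3, 238.7]), ([261, 232, 15, 19, 240], [268.0, 241.1]), ([371, 236, 14, 15, 65], [375.5, 245.1])]
60 [([259, 212, 11, 6, 30], [263.7, 215.3]), ([161, 219, 12, 11, 104], [167.0, 223.9]), ([289, 229, 20, 20, 299], [298.3, 238.7]), ([260, 232, 17, 19, 286], [268.0, 241.0]), ([371, 235, 17, 16, 199], [379.1, 242.6])]
75 [([259, 212, 12, 7, 39], [263.9, 215.4]), ([161, 219, 13, 11, 113], [167.1, 223.9]), ([289, 229, 20, 20, 322], [298.4, 238.7]), ([260, 231, 17, 20, 304], [268.0, 240.9]), ([371, 235, 18, 17, 233], [379.2, 242.6])]
```

View pics/c0.png

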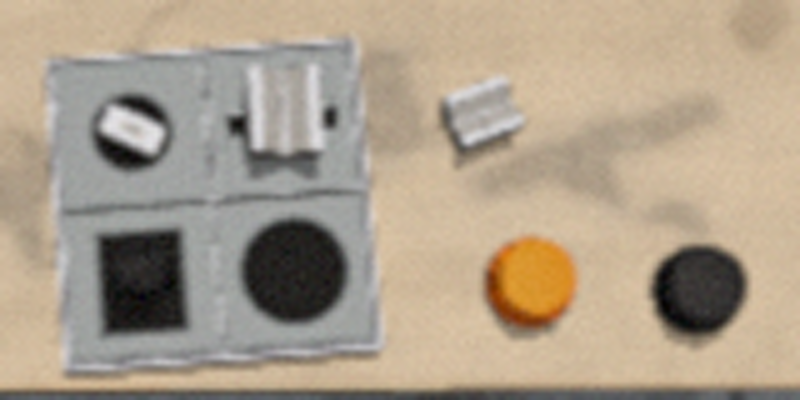

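View pics/c1.png

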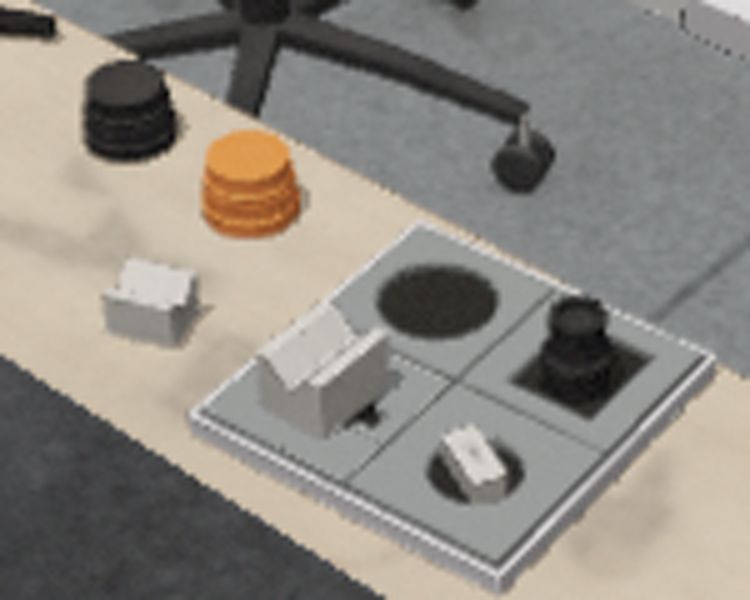

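```bash
python3 - <<'E'
from h import *
t=cv2.imread("pics/top0.png");s=cv2.imread("pics/side0.png")
def P(n,u,z): return pt(n,u,z)[:2]*1000
def c(x,y): return (240+x/5-.4,185+y/5-.4)   # crop->pixel
def d(x,y): return (180+x/5-.4,140+y/5-.4)
# tray corners both views z=.015 
T=[P("top",c(*q),.015) for q in((45,62),(356,40),(382,350),(68,372))]
S=[P("side",d(*q),.015) for q in((497,578),(193,413),(420,226),(714,355))]
for q in(T,S): print(np.round(q,1).tolist(),np.mean(q,0).round(1))
print("pockets top: lens",P("top",(298.4,238.7),.012),"v",P("top",c(142,282),.012),"eyep",P("top",c(133,132),.012))
print("pockets side lens",P("side",d(437,302),.012),"v",P("side",d(582,369),.012))
print("eyepiece top side",P("side",d(579,313),.049),"top",P("top",c(140,262),.049))
print("lens top",P("top",c(703,283),.035),"side",P("side",d(127,80),.035))
print("orange top",P("top",c(533,278),.03))
print("spare",P("top",(167,223.9),.03))
for n,im,(x0,y0,x1,y1) in(("top",t,(255,200,280,222)),("side",s,(262,220,290,245))):
  for th in(185,200,215):
    m=(im[y0:y1,x0:x1].min(2)>th).astype(np.uint8)
    k,l,st,ce=cv2.connectedComponentsWithStats(m)
    i=1+np.argmax(st[1:,4]); yx=np.argwhere(l==i)[:,::-1]+[x0,y0]
    w=np.array([P(n,q,.024) for q in yx]).astype(np.float32)
    print(n,th,st[i,4],w.mean(0).round(1),cv2.minAreaRect(w))
print("gauge crop top corners",np.round([P("top",c(*q),.024) for q in((115,97),(166,124),(152,152),(97,127))],1).tolist())
print("gauge side corners",np.round([P("side",d(*q),.024) for q in((440,434),(475,424),(509,470),(471,492))],1).tolist())
print("V top corners",np.round([P("top",c(*q),.047) for q in((248,67),(324,65),(326,152),(250,155))],1).tolist())
print("V side corners",np.round([P("side",d(*q),.047) for q in((258,357),(334,307),(390,332),(313,385))],1).tolist())
E
```

```text
[[567.0, 60.4], [579.6, -110.0], [409.5, -121.5], [397.8, 46.0]] [488.5 -31.3]
[[571.3, 59.2], [580.9, -110.0], [415.6, -120.4], [400.5, 45.6]] [492.1 -31.4]
pockets top: lens [452.60707116 -74.99341358] v [446.3723053    6.88478893] eyep [528.60315465  12.17805769]
pockets side lens [450.78819382 -78.91036317] v [444.03704954   3.08223493]
eyepiece top side [448.32349162   3.91215136] top [452.22998025   7.21195041]
lens top [ 442.97735027 -290.31383541] side [ 440.25857974 -297.10581061]
orange top [ 446.26058572 -201.08352913]
spare [489.86957405 275.10675369]
top 185 51 [528.   12.1] ((528.183349609375, 12.154869079589844), (30.32345962524414, 13.451011657714844), 63.11753463745117)
top 200 40 [528.2  12.2] ((528.1864013671875, 12.15949821472168), (28.03023338317871, 11.011039733886719), 63.113311767578125)
top 215 9 [532.4  21.7] ((532.3291015625, 21.605606079101562), (4.8577961921691895, 9.765790939331055), 64.21632385253906)
side 185 70 [528.    9.8] ((527.7236328125, 9.916353225708008), (32.12086868286133, 15.097332954406738), 65.37085723876953)
side 200 37 [528.6  10.2] ((527.1784057617188, 8.674059867858887), (29.281238555908203, 12.449507713317871), 65.32464599609375)Traceback (most recent call last):
  File "<stdin>", line 20, in <module>
    return _wrapfunc(a, 'argmax', axis=axis, out=out, **kwds)
    return bound(*args, **kwds)
ValueError: attempt to get argmax of an empty sequence
```

```bash
python3 - <<'E'
from h import *
def P(n,u,z): return pt(n,u,z)[:2]*1000
def c(x,y): return (240+x/5-.4,185+y/5-.4)
def d(x,y): return (180+x/5-.4,140+y/5-.4)
for n,q in(("V top",[P("top",c(*q),.047) for q in((248,67),(324,65),(326,152),(250,155))]),("V side",[P("side",d(*q),.047) for q in((258,357),(334,307),(390,332),(313,385))])): print(n,np.round(q,1).tolist(),np.mean(q,0))
E
python3 -m inch '[{"hand":0,"slide":[0,0,3],"yaw":0}]'
```

```text
V top [[557.0, -49.7], [558.2, -90.2], [511.1, -90.7], [509.4, -50.5]] [533.93723359 -70.26518545]
V side [[559.8, -87.2], [513.6, -84.6], [510.3, -53.9], [557.7, -56.2]] [535.33065016 -70.45428849]
time_s: 0.22
tcp_pos: [0.2126, 0.5863, 0.3191]
ee_rot: [[0.94, -0.341, -0.002], [-0.341, -0.94, -0.008], [0.001, 0.008, -1.0]]
wrist_force: [-0.2, 0.8, 0.4]
gripper_width: 1.003
```

```bash
python3 -m inch '[{"hand":0,"slide":[0,-6,0],"yaw":0},{"hand":0,"slide":[0,-12,0],"yaw":0},{"hand":0,"slide":[0,-18,0],"yaw":0},{"hand":0,"slide":[0,-24,0],"yaw":0},{"hand":0,"slide":[3,-29,0],"yaw":0.1},{"hand":0,"slide":[6,-34,0],"yaw":0.2},{"hand":0.2,"slide":[10,-39,0],"yaw":0.3},{"hand":0.3,"slide":[14,-43.5,-3],"yaw":0.4},{"hand":0.3,"slide":[18,-48,-6],"yaw":0.4},{"hand":0.3,"slide":[21,-53,-9],"yaw":0.4}]'
```

```text
time_s: 1.48
tcp_pos: [0.4175, 0.0664, 0.2379]
ee_rot: [[0.999, 0.052, 0.001], [0.052, -0.999, 0.001], [0.001, -0.0, -1.0]]
wrist_force: [0.7, 1.4, -0.4]
gripper_width: 0.718
```

```bash
python3 -m inch '[{"hand":0.3,"slide":[2.7,-5.3,-3],"yaw":0},{"hand":0.3,"slide":[2.7,-5.3,-5],"yaw":0},{"hand":0.3,"slide":[2.7,-5.3,-8],"yaw":0},{"hand":0.3,"slide":[2.7,-5.3,-8],"yaw":0}]'
python3 - <<'E'
from h import *
crop(capture("top"),200,160,360,270,5,"t1.png");crop(capture("side"),210,120,340,230,6,"s1.png")
E
```

```text
time_s: 1.98
tcp_pos: [0.4419, 0.0141, 0.1567]
ee_rot: [[0.999, 0.051, -0.006], [0.051, -0.999, -0.002], [-0.006, 0.002, -1.0]]
wrist_force: [-0.6, -0.4, 1.6]
gripper_width: 0.699
```

```bash
python3 - <<'E'
from station import *
s=sense();print(s["time_s"],s["tcp_pos"],s["joint_velocities"])
E
```

```text
2.075 [0.44372269 0.01512763 0.15908538] [ 0.31104796 -1.32269695  0.99711494  0.10714518  0.1747505  -0.004026  ]
```

View pics/s1.png

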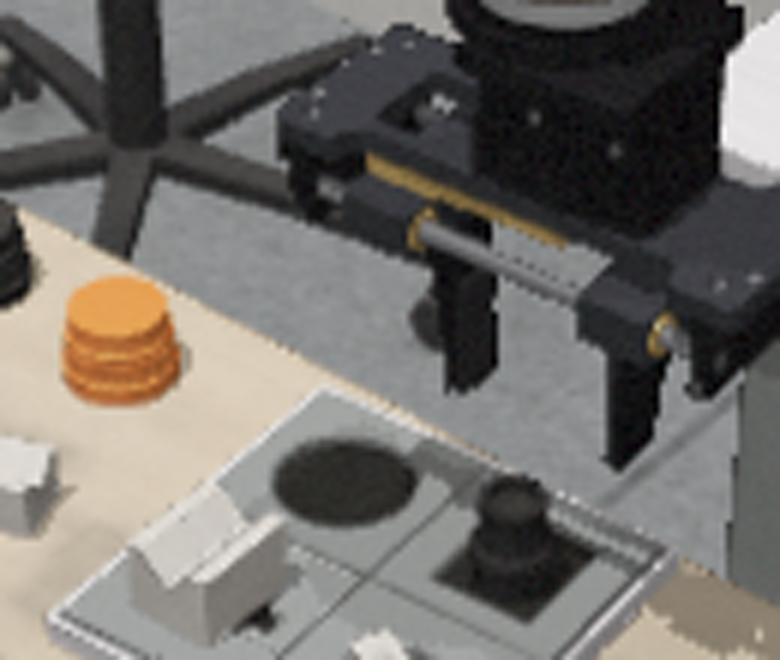

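```bash
python3 - <<'E'
from h import *
for q in((470,385),(620,462),(545,424)): print((pt("side",(210+q[0]/6-.4,120+q[1]/6-.4),.089)*1000).round(1))
E
python3 -m inch '[{"hand":0.3,"slide":[0.6,-1,-2],"yaw":0},{"hand":0.3,"slide":[0.6,-1,-3],"yaw":0},{"hand":0.3,"slide":[0.6,-1,-3],"yaw":0},{"hand":0.3,"slide":[0.6,-1,-3],"yaw":0}]'
```

```text
[447.  -19.1  89. ]
[446.9  49.8  89. ]
[447.2  16.1  89. ]
time_s: 2.58
tcp_pos: [0.4497, 0.0054, 0.1293]
ee_rot: [[0.999, 0.053, 0.001], [0.053, -0.999, 0.0], [0.001, -0.0, -1.0]]
wrist_force: [-0.1, -0.3, -0.4]
gripper_width: 0.702
```

```bash
python3 -m inch '[{"hand":0.3,"slide":[0,0,-2],"yaw":0},{"hand":0.3,"slide":[0,0,-4],"yaw":0},{"hand":0.3,"slide":[0,0,-4.1],"yaw":0},{"hand":0.3,"slide":[0,0,-4.1],"yaw":0},{"hand":0.8,"slide":[0,0,-4.1],"yaw":0},{"hand":0.8,"slide":[0,0,-4.1],"yaw":0},{"hand":0.8,"slide":[0,0,-4.1],"yaw":0},{"hand":0.8,"slide":[0,0,-4.1],"yaw":0},{"hand":0.8,"slide":[0,0,-4.1],"yaw":0},{"hand":0.8,"slide":[0,0,-4.1],"yaw":0}]'
```

```text
time_s: 3.82
tcp_pos: [0.4494, 0.005, 0.0877]
ee_rot: [[0.999, 0.052, 0.0], [0.052, -0.999, -0.0], [0.0, 0.0, -1.0]]
wrist_force: [-0.8, 0.6, 2.8]
gripper_width: 0.346
```

```bash
python3 -m inch '[{"hand":0.8,"slide":[0,0,0],"yaw":0},{"hand":0.8,"slide":[0,0,2],"yaw":0},{"hand":0.8,"slide":[0,0,5],"yaw":0},{"hand":0.8,"slide":[0,0,5],"yaw":0}]'
python3 - <<'E'
from h import *
crop(capture("side"),210,130,340,230,6,"s2.png")
E
```

```text
time_s: 4.32
tcp_pos: [0.4504, 0.0053, 0.1391]
ee_rot: [[0.999, 0.052, 0.004], [0.052, -0.999, 0.002], [0.004, -0.001, -1.0]]
wrist_force: [0.8, 0.2, -0.9]
gripper_width: 0.341
```

View pics/s2.png

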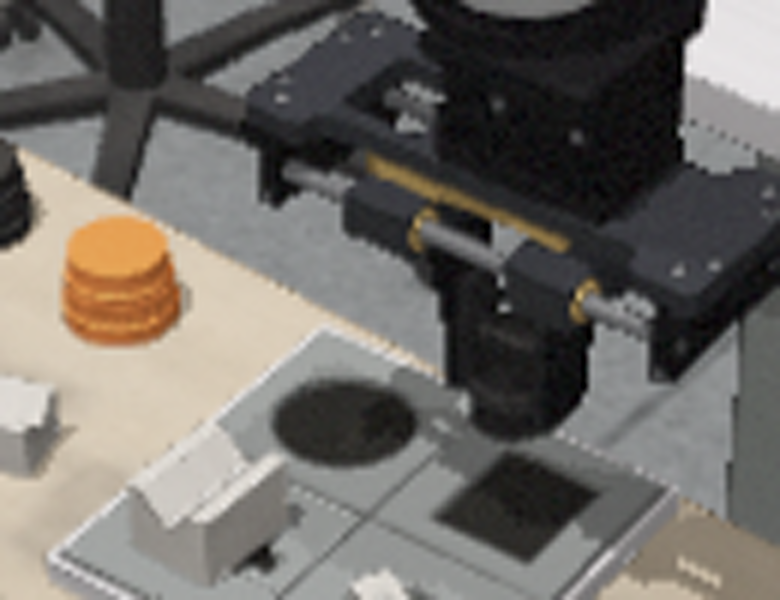

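```bash
python3 -m inch '[{"hand":0.8,"slide":[0.1,-4,0],"yaw":0},{"hand":0.8,"slide":[0.2,-8.1,0],"yaw":0},{"hand":0.8,"slide":[0.2,-8.1,0],"yaw":0},{"hand":0.8,"slide":[0.2,-8.1,-3],"yaw":0},{"hand":0.8,"slide":[0.2,-8.1,-4.5],"yaw":0},{"hand":0.8,"slide":[0.2,-8.1,-5],"yaw":0},{"hand":0.8,"slide":[0.2,-8.1,-5],"yaw":0},{"hand":0.8,"slide":[0.2,-8.1,-5],"yaw":0}]'
```

```text
time_s: 5.38
tcp_pos: [0.4496, -0.0758, 0.0876]
ee_rot: [[0.999, 0.053, -0.004], [0.053, -0.999, -0.001], [-0.004, 0.0, -1.0]]
wrist_force: [-3.5, 1.1, 7.4]
gripper_width: 0.348
```

```bash
python3 -m inch '[{"hand":0.45,"slide":[0,0,0],"yaw":0},{"hand":0.45,"slide":[0,0,0],"yaw":0},{"hand":0.45,"slide":[0,0,0],"yaw":0},{"hand":0.45,"slide":[0,0,3],"yaw":0},{"hand":0.45,"slide":[0,0,7],"yaw":0},{"hand":0.45,"slide":[0,12,10],"yaw":0},{"hand":0.45,"slide":[0,18,10],"yaw":0},{"hand":0.45,"slide":[0,24,10],"yaw":0},{"hand":0.45,"slide":[0,24,10],"yaw":0},{"hand":0.45,"slide":[0,24,10],"yaw":0}]'
python3 - <<'E'
from h import *
cv2.imwrite("pics/t3.png",capture("top"))
cv2.imwrite("pics/s3.png",capture("side"))
t=cv2.imread("pics/t3.png");s=cv2.imread("pics/s3.png")
a=cv2.resize(t[185:265,240:320],None,fx=6,fy=6,interpolation=cv2.INTER_CUBIC)
b=cv2.resize(s[175:255,215:325],None,fx=6,fy=6,interpolation=cv2.INTER_CUBIC)
o=np.zeros((480,1140,3),np.uint8);o[:,:480]=a;o[:,480:]=b
cv2.imwrite("pics/c3.png",cv2.resize(o[:, :1140],None,fx=.7,fy=.7,interpolation=cv2.INTER_AREA))
E
```

```text
time_s: 6.62
tcp_pos: [0.4518, 0.1675, 0.1879]
ee_rot: [[0.998, 0.057, 0.002], [0.057, -0.998, 0.001], [0.002, -0.001, -1.0]]
wrist_force: [-0.0, -0.6, 0.0]
gripper_width: 0.551
```

View pics/c3.png

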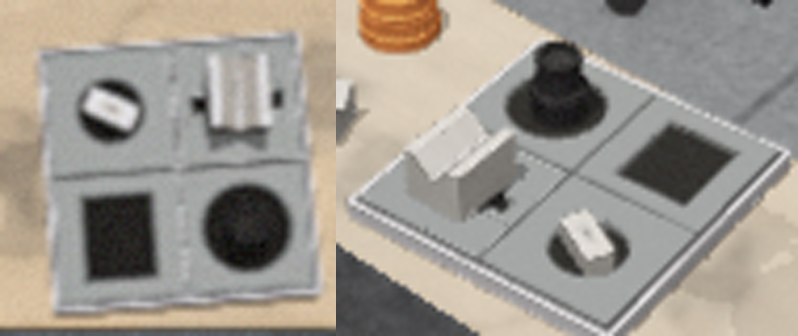

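```bash
python3 - <<'E'
from h import *
t=cv2.imread("pics/t3.png");s=cv2.imread("pics/s3.png")
for n,im,(x0,y0,x1,y1) in(("top",t,(256,228,281,256)),("side",s,(296,200,324,226)),("toplens",t,(285,225,312,254))):
  f=8
  g=cv2.resize(im[y0:y1,x0:x1].max(2),None,fx=f,fy=f,interpolation=cv2.INTER_LINEAR)
  th,m=cv2.threshold(g,0,255,cv2.THRESH_OTSU+cv2.THRESH_BINARY_INV)
  k,l,st,ce=cv2.connectedComponentsWithStats(m);i=1+np.argmax(st[1:,4])
  cs,_=cv2.findContours((l==i).astype(np.uint8),cv2.RETR_EXTERNAL,cv2.CHAIN_APPROX_NONE)
  q=max(cs,key=len)[:,0]
  w=np.array([pt(n[:3] if n[0]=="t" else n,((a+.5)/f-.5+x0,(b+.5)/f-.5+y0),.015)[:2]*1000 for a,b in q],np.float32)
  print(n,th,cv2.minAreaRect(w),cv2.minEnclosingCircle(w)[0])
E
```

```text
top 100.0 ((446.20611572265625, 6.955310821533203), (54.42697525024414, 45.00410461425781), 4.300463676452637) (446.1275634765625, 6.900787353515625)
side 111.0 ((438.1790466308594, 17.929553985595703), (63.38966369628906, 32.622493743896484), 38.60714340209961) (446.6821594238281, 7.254653453826904)
toplens 99.0 ((452.20538330078125, -74.63801574707031), (55.85610580444336, 55.85423278808594), 89.78004455566406) (452.2976379394531, -74.77001953125)
```

```bash
python3 -m inch '[{"hand":0.35,"slide":[2,-6,0],"yaw":0},{"hand":0.35,"slide":[4,-12,0],"yaw":-0.02},{"hand":0.35,"slide":[6,-18,0],"yaw":-0.04},{"hand":0.35,"slide":[8.3,-23.8,0],"yaw":-0.04},{"hand":0.35,"slide":[8.3,-23.8,-3],"yaw":-0.04},{"hand":0.35,"slide":[8.3,-23.8,-6],"yaw":-0.04},{"hand":0.35,"slide":[8.3,-23.8,-6],"yaw":-0.04},{"hand":0.35,"slide":[8.3,-23.8,-6],"yaw":-0.04}]'
```

```text
time_s: 7.72
tcp_pos: [0.5347, -0.0746, 0.1284]
ee_rot: [[1.0, 0.012, 0.001], [0.012, -1.0, -0.0], [0.001, 0.0, -1.0]]
wrist_force: [-0.2, 0.6, 0.2]
gripper_width: 0.651
```

```bash
python3 -m inch '[{"hand":0.35,"slide":[0,0.4,-1],"yaw":0},{"hand":0.35,"slide":[0,0.4,-3],"yaw":0},{"hand":0.35,"slide":[0,0.4,-3.4],"yaw":0},{"hand":0.35,"slide":[0,0.4,-3.4],"yaw":0},{"hand":0.8,"slide":[0,0.4,-3.4],"yaw":0},{"hand":0.8,"slide":[0,0.4,-3.4],"yaw":0},{"hand":0.8,"slide":[0,0.4,-3.4],"yaw":0},{"hand":0.8,"slide":[0,0.4,-3.4],"yaw":0},{"hand":0.8,"slide":[0,0.4,-3.4],"yaw":0}]'
```

```text
time_s: 8.85
tcp_pos: [0.5346, -0.0702, 0.0941]
ee_rot: [[1.0, 0.012, 0.001], [0.012, -1.0, -0.0], [0.001, 0.0, -1.0]]
wrist_force: [-1.8, -0.3, 4.8]
gripper_width: 0.435
```

```bash
python3 -m inch '[{"hand":0.8,"slide":[0,0,2],"yaw":0},{"hand":0.8,"slide":[0,0,4],"yaw":0.03},{"hand":0.8,"slide":[0,0,4],"yaw":0.06},{"hand":0.8,"slide":[0,0,4],"yaw":0.06},{"hand":0.8,"slide":[0,0,4],"yaw":0.06}]'
```

```text
time_s: 9.48
tcp_pos: [0.5336, -0.0701, 0.1324]
ee_rot: [[0.997, 0.072, -0.002], [0.072, -0.997, -0.0], [-0.002, -0.0, -1.0]]
wrist_force: [-0.4, -0.3, -1.5]
gripper_width: 0.434
```

```bash
python3 -m inch '[{"hand":0.8,"slide":[0,0,2],"yaw":0},{"hand":0.8,"slide":[-4,3.5,2],"yaw":0},{"hand":0.8,"slide":[-8.7,7.7,2],"yaw":0},{"hand":0.8,"slide":[-8.7,7.7,0],"yaw":0},{"hand":0.8,"slide":[-8.7,7.7,-1.5],"yaw":0},{"hand":0.8,"slide":[-8.7,7.7,-1.5],"yaw":0},{"hand":0.8,"slide":[-8.7,7.7,-1.5],"yaw":0},{"hand":0.8,"slide":[-8.7,7.7,-1.5],"yaw":0}]'
python3 - <<'E'
from h import *
s=sense();print(s["tcp_pos"])
im=capture("side");cv2.imwrite("pics/s4f.png",im);crop(im,225,140,335,240,6,"s4.png")
E
```

```text
time_s: 10.48
tcp_pos: [0.4478, 0.0069, 0.119]
ee_rot: [[0.997, 0.072, 0.001], [0.072, -0.997, 0.0], [0.001, -0.0, -1.0]]
wrist_force: [0.0, 1.5, -2.8]
gripper_width: 0.432
[0.44782054 0.00693977 0.11901177]
```

View pics/s4.png

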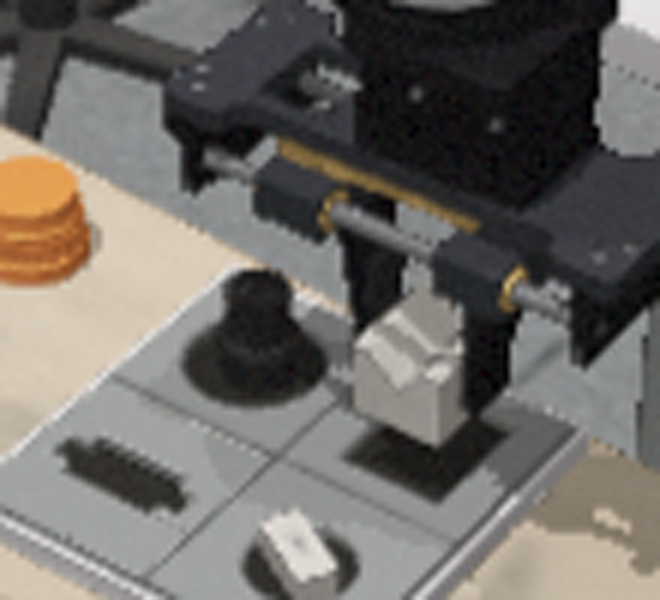

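```bash
python3 - <<'E'
from h import *
for q in((356,403),(431,447)): print((pt("side",(225+q[0]/6-.4,140+q[1]/6-.4),.040)*1000).round(1))
for q in((356,366),(396,388),(435,397)): print((pt("side",(225+q[0]/6-.4,140+q[1]/6-.4),.060)*1000).round(1))
E
```

```text
[468.7 -12.4  40. ]
[470.   24.3  40. ]
[470.4 -11.1  60. ]
[470.6   8.   60. ]
[465.4  22.1  60. ]
```

```bash
python3 -m inch '[{"hand":0.8,"slide":[-0.1,0,-1],"yaw":0},{"hand":0.8,"slide":[-0.1,0,-2],"yaw":0},{"hand":0.8,"slide":[-0.1,0,-2.6],"yaw":0},{"hand":0.8,"slide":[-0.1,0,-3],"yaw":0},{"hand":0.8,"slide":[-0.1,0,-3],"yaw":0},{"hand":0.8,"slide":[-0.1,0,-3],"yaw":0}]'
```

```text
time_s: 11.28
tcp_pos: [0.4464, 0.007, 0.0885]
ee_rot: [[0.997, 0.072, 0.0], [0.072, -0.997, 0.0], [0.0, -0.0, -1.0]]
wrist_force: [-0.2, 0.4, -1.5]
gripper_width: 0.434
```

```bash
python3 -m inch '[{"hand":0.45,"slide":[0,0,0],"yaw":0},{"hand":0.45,"slide":[0,0,0],"yaw":0},{"hand":0.45,"slide":[0,0,0],"yaw":0},{"hand":0.45,"slide":[0,0,4],"yaw":0},{"hand":0.45,"slide":[0,0,7],"yaw":0.18},{"hand":0.5,"slide":[0,0,7],"yaw":0.35},{"hand":0.6,"slide":[0,0,7],"yaw":0.52},{"hand":0.6,"slide":[4,0.3,7],"yaw":0.69},{"hand":0.6,"slide":[8.2,0.5,7],"yaw":0.87},{"hand":0.6,"slide":[8.2,0.5,6],"yaw":1.05}]'
```

```text
time_s: 12.52
tcp_pos: [0.5318, 0.0125, 0.1491]
ee_rot: [[0.428, 0.904, 0.004], [0.904, -0.428, 0.001], [0.003, 0.004, -1.0]]
wrist_force: [-0.2, -0.1, -0.6]
gripper_width: 0.4
```

```bash
python3 -m inch '[{"hand":0.6,"slide":[0,0,-2],"yaw":0},{"hand":0.6,"slide":[0,0,-2],"yaw":0},{"hand":0.6,"slide":[0,0,-2],"yaw":0}]'
python3 - <<'E'
from h import *
im=capture("side");cv2.imwrite("pics/s5f.png",im);crop(im,215,140,345,250,5,"s5.png")
E
```

```text
time_s: 12.9
tcp_pos: [0.5287, 0.012, 0.1291]
ee_rot: [[0.433, 0.901, 0.001], [0.901, -0.433, -0.0], [0.0, 0.001, -1.0]]
wrist_force: [0.3, 1.2, -0.0]
gripper_width: 0.403
```

View pics/s5.png

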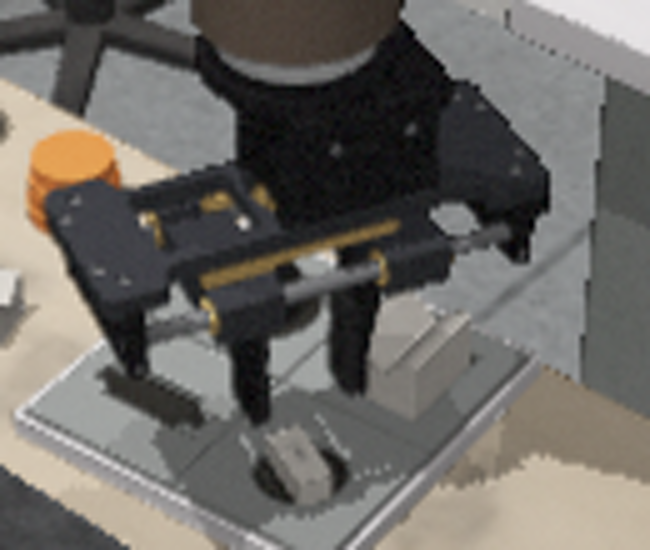

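```bash
python3 -m inch '[{"hand":0.6,"slide":[0,0,-2],"yaw":0},{"hand":0.6,"slide":[0,0,-3.6],"yaw":0},{"hand":0.6,"slide":[0,0,-4.2],"yaw":0},{"hand":0.6,"slide":[0,0,-4.2],"yaw":0},{"hand":0.95,"slide":[0,0,-4.2],"yaw":0},{"hand":0.95,"slide":[0,0,-4.2],"yaw":0},{"hand":0.95,"slide":[0,0,-4.2],"yaw":0},{"hand":0.95,"slide":[0,0,-4.2],"yaw":0},{"hand":0.95,"slide":[0,0,-4.2],"yaw":0}]'
```

```text
time_s: 14.08
tcp_pos: [0.5286, 0.012, 0.087]
ee_rot: [[0.433, 0.901, 0.001], [0.901, -0.433, 0.0], [0.0, 0.001, -1.0]]
wrist_force: [0.3, 1.3, 3.8]
gripper_width: 0.174
```

```bash
python3 -m inch '[{"hand":0.95,"slide":[0,0,2],"yaw":0},{"hand":0.95,"slide":[0,0,4],"yaw":0.18},{"hand":0.95,"slide":[0,-4,5],"yaw":0.35},{"hand":0.95,"slide":[0.5,-8.1,5],"yaw":0.52},{"hand":0.95,"slide":[0.5,-8.1,4],"yaw":0.52},{"hand":0.95,"slide":[0.5,-8.1,3.5],"yaw":0.52},{"hand":0.95,"slide":[0.5,-8.1,3.5],"yaw":0.52},{"hand":0.95,"slide":[0.5,-8.1,3.5],"yaw":0.52}]'
python3 - <<'E'
from h import *
s=sense();print(s["tcp_pos"])
im=capture("side");cv2.imwrite("pics/s6f.png",im);crop(im,200,140,310,240,6,"s6.png")
E
```

```text
time_s: 15.08
tcp_pos: [0.5335, -0.0683, 0.1215]
ee_rot: [[-0.072, 0.997, -0.0], [0.997, 0.072, -0.0], [-0.0, -0.0, -1.0]]
wrist_force: [0.1, -0.1, -0.9]
gripper_width: 0.177
[ 0.53348907 -0.06826458  0.1215487 ]
```

View pics/s6.png

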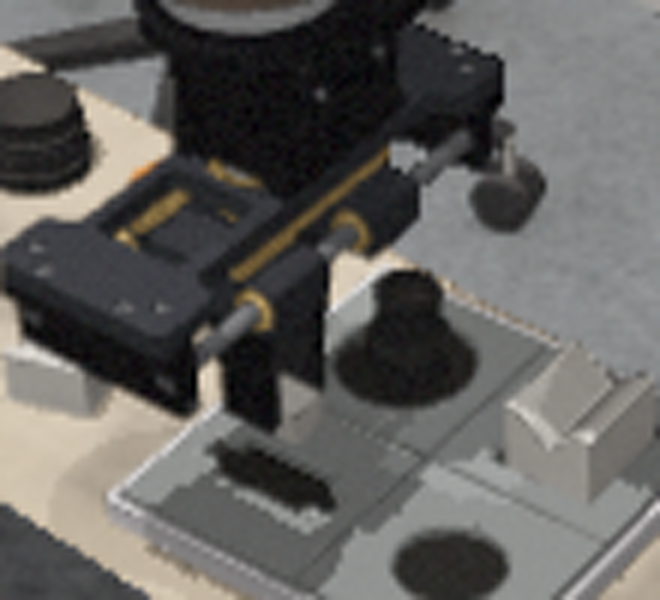

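```bash
python3 - <<'E'
from h import *
A=lambda q,z:(pt("side",(200+q[0]/6-.4,140+q[1]/6-.4),z)*1000).round(1)
for q in((291,443),(323,416)): print(A(q,.0435))
print("z.0585",A((323,393),.0585))
# gauge pocket: rectangle corner guesses (slot ends mid) from crop; eyepiece pocket
for q in((213,452),(333,503),(276,477)): print("pocket",A(q,.015))
im=cv2.imread("pics/s6f.png")
def blob(n,im,x0,y0,x1,y1):
  f=8;g=cv2.resize(im[y0:y1,x0:x1].max(2),None,fx=f,fy=f)
  m=(g<70).astype(np.uint8);k,l,st,ce=cv2.connectedComponentsWithStats(m);i=1+np.argmax(st[1:,4])
  q=np.argwhere(l==i)[:,::-1]
  w=np.array([pt(n,((a+.5)/f-.5+x0,(b+.5)/f-.5+y0),.015)[:2]*1000 for a,b in q],np.float32)
  print(n,st[i],w.mean(0),cv2.minAreaRect(w))
blob("side",im,228,212,260,230)
blob("side",im,262,226,288,242)
E
```

```text
[539.2 -56.1  43.5]
[520.6 -57.1  43.5]
z.0585 [523.5 -53.8  58.5]
pocket [539.2 -97.8  15. ]
pocket [531.1 -44.   15. ]
pocket [534.2 -70.   15. ]Traceback (most recent call last):
  File "<stdin>", line 14, in <module>
  File "<stdin>", line 12, in blob
  File "h.py", line 9, in pt
    o,d=ray(n,uv);return o+d*(z-o[2])/d[2]
        ~~~^^^^^^
  File "h.py", line 4, in ray
    m=camera_model(n);K=m["mtx"];d=(np.array(uv,float)-[K[0,2],K[1,2]])/K[0,0]
ValueError: time passes only in moves, steps and waits
```

```bash
python3 -m inch '[{"hand":0.95,"slide":[0.1,0.2,0],"yaw":0},{"hand":0.95,"slide":[0.1,0.2,-1.5],"yaw":0},{"hand":0.95,"slide":[0.1,0.2,-2.5],"yaw":0},{"hand":0.95,"slide":[0.1,0.2,-3.3],"yaw":0},{"hand":0.95,"slide":[0.1,0.2,-3.3],"yaw":0},{"hand":0.95,"slide":[0.1,0.2,-3.3],"yaw":0}]'
```

```text
time_s: 15.88
tcp_pos: [0.5344, -0.0671, 0.0884]
ee_rot: [[-0.071, 0.997, -0.0], [0.997, 0.071, -0.0], [0.0, -0.0, -1.0]]
wrist_force: [-0.3, 0.3, -1.5]
gripper_width: 0.177
```

```bash
python3 -m inch '[{"hand":0.75,"slide":[0,0,0],"yaw":0},{"hand":0.75,"slide":[0,0,0],"yaw":0},{"hand":0.7,"slide":[0,0,2],"yaw":0},{"hand":0.4,"slide":[0,0,7],"yaw":0},{"hand":0.4,"slide":[-4,-0.4,8],"yaw":0},{"hand":0.4,"slide":[-8.4,-0.9,8],"yaw":0},{"hand":0.4,"slide":[-8.4,-0.9,6],"yaw":0},{"hand":0.4,"slide":[-8.4,-0.9,5],"yaw":0},{"hand":0.4,"slide":[-8.4,-0.9,5],"yaw":0}]'
python3 - <<'E'
from h import *
im=capture("side");cv2.imwrite("pics/s7f.png",im);crop(im,200,120,310,240,5,"s7.png")
print(sense()["tcp_pos"])
E
```

```text
time_s: 17.0
tcp_pos: [0.4506, -0.076, 0.1381]
ee_rot: [[-0.072, 0.997, -0.001], [0.997, 0.072, -0.0], [-0.0, -0.001, -1.0]]
wrist_force: [0.2, 0.4, 0.5]
gripper_width: 0.602
[ 0.45092373 -0.0759837   0.13846705]
```

View pics/s7.png

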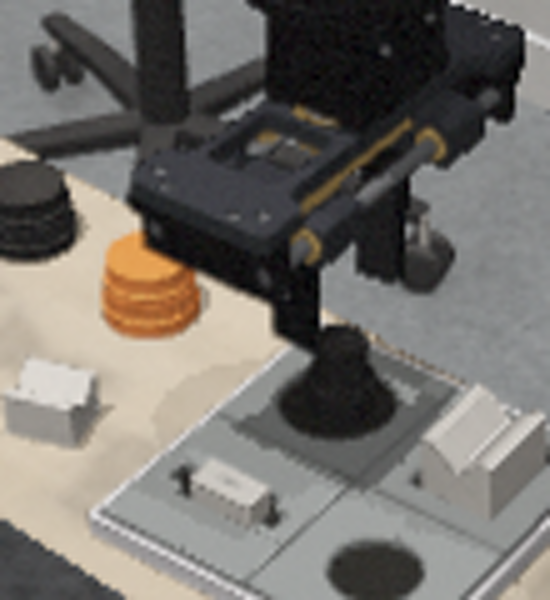

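The gauge block lies flat in its slot and the V-block is in its own pocket. The eyepiece is between the jaws, so I'll grasp it.

```bash
python3 -m inch '[{"hand":0.4,"slide":[0,0,-2],"yaw":0},{"hand":0.4,"slide":[0,0,-4],"yaw":0},{"hand":0.4,"slide":[0,0,-5],"yaw":0},{"hand":0.4,"slide":[0,0,-5],"yaw":0},{"hand":0.8,"slide":[0,0,-5],"yaw":0},{"hand":0.8,"slide":[0,0,-5],"yaw":0},{"hand":0.8,"slide":[0,0,-5],"yaw":0},{"hand":0.8,"slide":[0,0,-5],"yaw":0},{"hand":0.8,"slide":[0,0,-5],"yaw":0}]'
```

```text
time_s: 18.18
tcp_pos: [0.4506, -0.076, 0.089]
ee_rot: [[-0.072, 0.997, 0.001], [0.997, 0.072, 0.0], [-0.0, 0.001, -1.0]]
wrist_force: [-0.1, 0.8, 5.5]
gripper_width: 0.344
```

```bash
python3 -m inch '[{"hand":0.8,"slide":[0,0,2],"yaw":0},{"hand":0.8,"slide":[0,0,6],"yaw":0},{"hand":0.8,"slide":[3.5,4.5,8],"yaw":0},{"hand":0.8,"slide":[7.7,8.9,8],"yaw":0},{"hand":0.8,"slide":[7.7,8.9,5],"yaw":0},{"hand":0.8,"slide":[7.7,8.9,3.5],"yaw":0},{"hand":0.8,"slide":[7.7,8.9,3.5],"yaw":0},{"hand":0.8,"slide":[7.7,8.9,3.5],"yaw":0}]'
python3 - <<'E'
from h import *
im=capture("side");cv2.imwrite("pics/s8f.png",im);crop(im,215,130,325,250,5,"s8.png")
print(sense()["tcp_pos"])
E
```

```text
time_s: 19.18
tcp_pos: [0.5275, 0.0125, 0.1242]
ee_rot: [[-0.071, 0.997, 0.001], [0.997, 0.071, -0.0], [-0.0, 0.001, -1.0]]
wrist_force: [-0.2, 0.4, -1.0]
gripper_width: 0.342
[0.52768764 0.01262925 0.12445233]
```

View pics/s8.png

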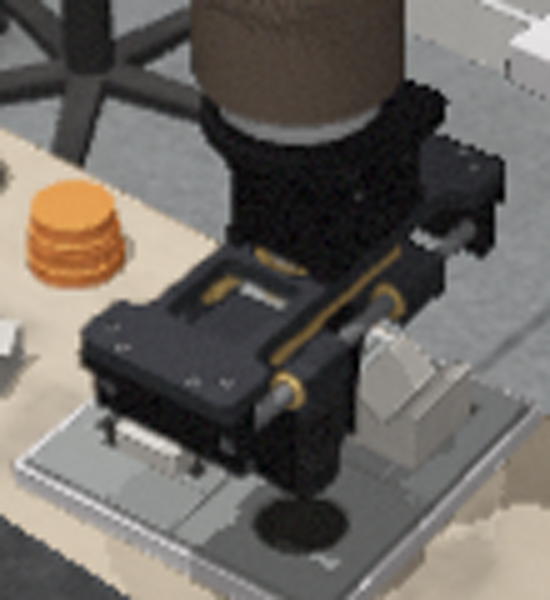

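```bash
python3 -m inch '[{"hand":0.8,"slide":[0,0,-1.5],"yaw":0},{"hand":0.8,"slide":[0,0,-2.5],"yaw":0},{"hand":0.8,"slide":[0,0,-3.4],"yaw":0},{"hand":0.8,"slide":[0,0,-3.4],"yaw":0},{"hand":0.8,"slide":[0,0,-3.4],"yaw":0}]'
```

```text
time_s: 19.85
tcp_pos: [0.5273, 0.013, 0.0892]
ee_rot: [[-0.071, 0.997, -0.0], [0.997, 0.071, -0.0], [-0.0, -0.0, -1.0]]
wrist_force: [0.9, 0.3, -0.7]
gripper_width: 0.348
```

```bash
python3 -m inch '[{"hand":0.5,"slide":[0,0,0],"yaw":0},{"hand":0.5,"slide":[0,0,0],"yaw":0},{"hand":0.5,"slide":[0,0,0],"yaw":0},{"hand":0.5,"slide":[0,0,4],"yaw":0},{"hand":0.5,"slide":[0,0,9],"yaw":0},{"hand":0.4,"slide":[-1.5,-6,9],"yaw":-0.15},{"hand":0.3,"slide":[-3,-12,9],"yaw":-0.3},{"hand":0.2,"slide":[-5,-18,9],"yaw":-0.45},{"hand":0.2,"slide":[-7,-24,9],"yaw":-0.6},{"hand":0.2,"slide":[-7,-24,9],"yaw":-0.75}]'
python3 - <<'E'
import h,station
M={n:station.camera_model(n) for n in("top","side")};h.camera_model=lambda n:M[n]
from h import *
print(sense()["tcp_pos"])
t=cv2.imread("pics/top0.png");s=cv2.imread("pics/side0.png")
for n,im,(x0,y0,x1,y1) in(("top",t,(365,228,395,256)),("side",s,(192,148,220,176))):
  f=8;g=cv2.resize(im[y0:y1,x0:x1].max(2),None,fx=f,fy=f)
  m=(g<105).astype(np.uint8);k,l,st,ce=cv2.connectedComponentsWithStats(m);i=1+np.argmax(st[1:,4])
  b=[v/f for v in st[i][:4]];print(n,x0+b[0],y0+b[1],b[2:],)
  # silhouette bbox vs projected cylinder bbox: small 2D correction
  from scipy.optimize import fsolve
  a=np.linspace(0,6.28,60);
  def r(p):
    P=np.array([px(n,(p[0]+.0245*np.cos(q),p[1]+.0245*np.sin(q),z)) for q in a for z in(.001,.034)])
    return (P.min(0)+P.max(0))/2-[x0+b[0]+b[2]/2-.5,y0+b[1]+b[3]/2-.5]
  print(fsolve(r,[.441,-.293]))
E
```

```text
time_s: 21.1
tcp_pos: [0.4555, -0.2303, 0.1795]
ee_rot: [[0.637, 0.771, -0.0], [0.771, -0.637, -0.0], [-0.0, -0.0, -1.0]]
wrist_force: [0.0, 0.6, 0.4]
gripper_width: 0.797
[ 0.45546869 -0.2303424   0.17950798]
top 370.5 234.375 [np.float64(18.375), np.float64(18.0)]
[ 0.44036259 -0.29116367]
side 196.875 148.0 [np.float64(23.125), np.float64(24.5)]
[ 0.43183191 -0.29714874]
```

```bash
python3 -m inch '[{"hand":0.2,"slide":[-0.7,-3,0],"yaw":-0.18},{"hand":0.2,"slide":[-1.4,-6.2,0],"yaw":-0.35},{"hand":0.2,"slide":[-1.4,-6.2,0],"yaw":-0.52},{"hand":0.2,"slide":[-1.4,-6.2,-2],"yaw":-0.7},{"hand":0.2,"slide":[-1.4,-6.2,-4],"yaw":-0.88},{"hand":0.2,"slide":[-1.4,-6.2,-5.5],"yaw":-0.88},{"hand":0.2,"slide":[-1.4,-6.2,-5.5],"yaw":-0.88}]'
python3 - <<'E'
from h import *
a=capture("side");b=capture("top")
o=np.hstack([cv2.resize(a[100:200,170:280],None,fx=4,fy=4),cv2.resize(b[185:285,240:340],None,fx=3.6,fy=4,interpolation=3)])
cv2.imwrite("pics/c9.png",o);cv2.imwrite("pics/t9f.png",b);cv2.imwrite("pics/s9f.png",a);print(sense()["tcp_pos"])
E
```

```text
time_s: 21.98
tcp_pos: [0.4428, -0.2888, 0.1235]
ee_rot: [[1.0, 0.015, -0.003], [0.015, -1.0, 0.001], [-0.003, -0.001, -1.0]]
wrist_force: [-0.7, 0.1, 0.5]
gripper_width: 0.802
[ 0.44373982 -0.28916436  0.12494523]
```

View pics/c9.png

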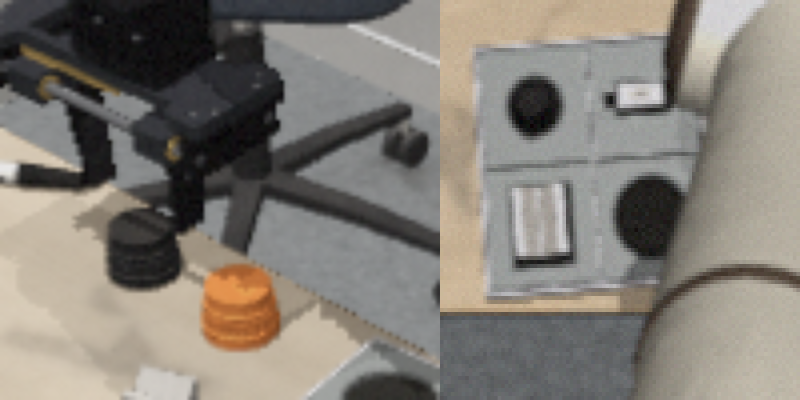

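The three tray pieces are in their own pockets. The lens is between the jaws, so I'll grasp it.

```bash
python3 -m inch '[{"hand":0.2,"slide":[-0.25,-0.25,-1],"yaw":0},{"hand":0.2,"slide":[-0.25,-0.25,-3],"yaw":0},{"hand":0.2,"slide":[-0.25,-0.25,-4.6],"yaw":0},{"hand":0.2,"slide":[-0.25,-0.25,-4.6],"yaw":0},{"hand":0.7,"slide":[-0.25,-0.25,-4.6],"yaw":0},{"hand":0.7,"slide":[-0.25,-0.25,-4.6],"yaw":0},{"hand":0.7,"slide":[-0.25,-0.25,-4.6],"yaw":0},{"hand":0.7,"slide":[-0.25,-0.25,-4.6],"yaw":0},{"hand":0.7,"slide":[-0.25,-0.25,-4.6],"yaw":0}]'
```

```text
time_s: 23.2
tcp_pos: [0.4413, -0.2917, 0.0792]
ee_rot: [[1.0, 0.013, 0.001], [0.013, -1.0, -0.001], [0.001, 0.001, -1.0]]
wrist_force: [0.6, 0.0, 4.0]
gripper_width: 0.517
```

```bash
python3 -m inch '[{"hand":0.7,"slide":[0,0,3],"yaw":0},{"hand":0.7,"slide":[0,0,7],"yaw":0},{"hand":0.7,"slide":[0.3,5,9],"yaw":0},{"hand":0.7,"slide":[0.6,11,9],"yaw":0},{"hand":0.7,"slide":[0.8,16,9],"yaw":0},{"hand":0.7,"slide":[1,21.6,9],"yaw":0},{"hand":0.7,"slide":[1,21.6,6],"yaw":0},{"hand":0.7,"slide":[1,21.6,5],"yaw":0},{"hand":0.7,"slide":[1,21.6,5],"yaw":0},{"hand":0.7,"slide":[1,21.6,5],"yaw":0}]'
python3 - <<'E'
from h import *
a=capture("side");cv2.imwrite("pics/s10f.png",a);crop(a,215,120,345,240,5,"s10.png");print(sense()["tcp_pos"])
E
```

```text
time_s: 24.45
tcp_pos: [0.4513, -0.0762, 0.1291]
ee_rot: [[1.0, 0.011, 0.001], [0.011, -1.0, 0.0], [0.001, 0.0, -1.0]]
wrist_force: [-0.2, -0.7, -0.3]
gripper_width: 0.516
[ 0.4513027  -0.07615144  0.12920239]
```

View pics/s10.png

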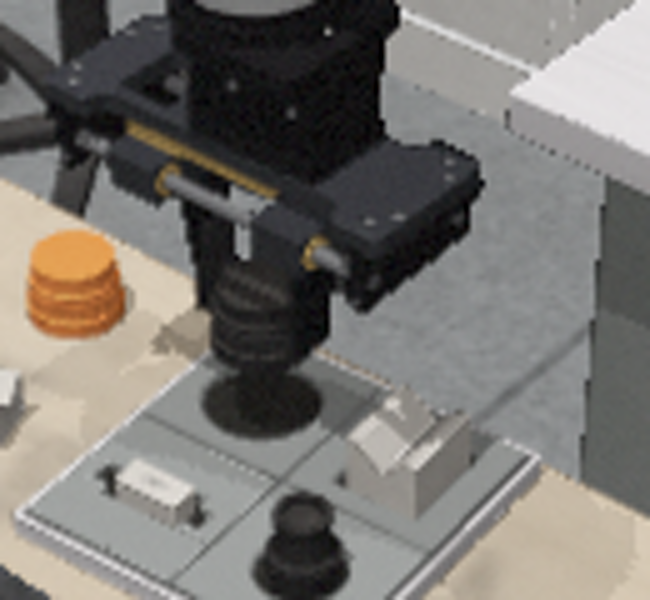

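```bash
python3 - <<'E'
import h,station
M={n:station.camera_model(n) for n in("top","side")};h.camera_model=lambda n:M[n]
from h import *
a=np.linspace(0,6.28,60)
for c in((.4513,-.0762),(.4563,-.0762),(.4463,-.0762)):
  P=np.array([px("side",(c[0]+.0245*np.cos(q),c[1]+.0245*np.sin(q),z)) for q in a for z in(.052,.0845)])
  P=(P+.4-[215,120])*5; print(c,P.min(0).round(),P.max(0).round())
P=np.array([px("side",(.4522+.0285*np.cos(q),-.0747+.0285*np.sin(q),.015)) for q in a]);P=(P+.4-[215,120])*5;print("pocket",P.min(0).round(),P.max(0).round())
E
```

```text
(0.4513, -0.0762) [208. 250.] [317. 373.]
(0.4563, -0.0762) [201. 255.] [310. 378.]
(0.4463, -0.0762) [216. 245.] [324. 367.]
pocket [206. 364.] [327. 442.]
```

```bash
python3 -m inch '[{"hand":0.7,"slide":[0.1,0.1,0],"yaw":0},{"hand":0.7,"slide":[0.1,0.1,-1.5],"yaw":0},{"hand":0.7,"slide":[0.1,0.1,-3],"yaw":0},{"hand":0.7,"slide":[0.1,0.1,-4],"yaw":0},{"hand":0.7,"slide":[0.1,0.1,-4],"yaw":0},{"hand":0.7,"slide":[0.1,0.1,-4],"yaw":0}]'
```

```text
time_s: 25.25
tcp_pos: [0.4521, -0.0746, 0.0888]
ee_rot: [[1.0, 0.012, 0.001], [0.012, -1.0, 0.0], [0.001, -0.0, -1.0]]
wrist_force: [-0.3, 0.3, -1.5]
gripper_width: 0.519
```

Its underside is now below the plate top and there's no contact force. I'll release and retreat to the left and up.

```bash
python3 -m inch '[{"hand":0.35,"slide":[0,0,0],"yaw":0},{"hand":0.35,"slide":[0,0,0],"yaw":0},{"hand":0.35,"slide":[0,0,0],"yaw":0},{"hand":0.35,"slide":[0,0,4],"yaw":0},{"hand":0.35,"slide":[0,0,10],"yaw":0},{"hand":0.35,"slide":[0,-6,13],"yaw":0},{"hand":0.35,"slide":[0,-12,13],"yaw":0},{"hand":0.35,"slide":[0,-18,13],"yaw":0},{"hand":0.35,"slide":[0,-24,13],"yaw":0},{"hand":0.35,"slide":[0,-24,13],"yaw":0}]'
python3 -m inch '[{"hand":0.35,"slide":[-3,-6,5],"yaw":0},{"hand":0.35,"slide":[-6,-10,6],"yaw":0},{"hand":0.35,"slide":[-6,-10,6],"yaw":0},{"hand":0.35,"slide":[-6,-10,6],"yaw":0}]'
python3 - <<'E'
from h import *
a=capture("side");b=capture("top")
cv2.imwrite("pics/t11f.png",b);cv2.imwrite("pics/s11f.png",a)
cv2.imwrite("pics/c11.png",np.hstack([cv2.resize(b[185:265,240:320],(400,400),interpolation=3),cv2.resize(a[170:260,210:300],(400,400),interpolation=3)]))
E
```

```text
time_s: 26.5
tcp_pos: [0.4512, -0.318, 0.218]
ee_rot: [[1.0, 0.006, -0.0], [0.006, -1.0, -0.0], [-0.0, 0.0, -1.0]]
wrist_force: [-0.9, 0.5, -0.0]
gripper_width: 0.648
time_s: 27.0
tcp_pos: [0.3916, -0.414, 0.2784]
ee_rot: [[1.0, 0.012, -0.0], [0.012, -1.0, 0.001], [-0.0, -0.001, -1.0]]
wrist_force: [-0.0, 0.4, 0.4]
gripper_width: 0.651
```

View pics/c11.png

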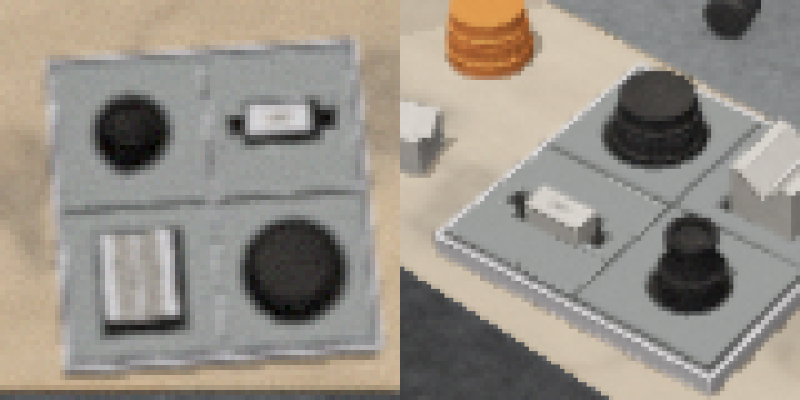

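```bash
python3 - <<'E'
import h,station
M={n:station.camera_model(n) for n in("top","side")};h.camera_model=lambda n:M[n]
from h import *
N={"gauge":(534.1,-68.7),"lens":(452.2,-74.7),"eye":(528.1,13.),"v":(446.3,7.)}
def tri(a,b):
  (o,d),(p,e)=ray("top",a),ray("side",b);d=d/np.linalg.norm(d);e=e/np.linalg.norm(e)
  s=np.linalg.lstsq(np.array([d,-e]).T,p-o,rcond=None)[0];x,y=o+s[0]*d,p+s[1]*e
  return (1000*(x+y)/2).round(1),round(1000*np.linalg.norm(x-y),1)
T=lambda x,y:(240+x/5-.4,185+y/5-.4);S=lambda x,y:(210+(x-400)/4.444-.4,170+y/4.444-.4)
print("gauge top (24)",tri(T(279,118),S(561,209)),N["gauge"])
print("lens top (44)",tri(T(294,265),S(659,96)),N["lens"])
print("eye top (49)",tri(T(131,128),S(692,236)),N["eye"])
print("v top z=41 corners",np.mean([pt("top",T(*q),.041) for q in((98,232),(172,229),(181,318),(105,322))],0)*1000,N["v"])
a,b=cv2.imread("pics/top0.png"),cv2.imread("pics/t11f.png")
print("spare diff",cv2.absdiff(a,b)[205:245,145:190].mean(),"centroid",[np.argwhere(i[205:245,150:185].max(2)<60).mean(0) for i in(a,b)])
print(sense()["wrist_force"])
E
```

```text
gauge top (24) (array([534.5, -67.5,  24. ]), np.float64(1.4)) (534.1, -68.7)
lens top (44) (array([451.9, -73.9,  42. ]), np.float64(0.9)) (452.2, -74.7)
eye top (49) (array([524.8,  11.5,  45.6]), np.float64(2.2)) (528.1, 13.0)
v top z=41 corners [446.39185079   7.87598153  41.        ] (446.3, 7.0)
spare diff 7.5596296296296295 centroid [array([18.92307692, 16.95192308]), array([18.89719626, 17.01869159])]
[-0.14410926  0.44658044  0.08795625]
```

All four pieces are centred and seated to within the error of my measurements, and the spare hasn't moved.

```bash
python3 -c "
from station import *
print(finish_job())"
```

```text
the job is handed in; nothing more can be done
None
```

I parked the eyepiece in the lens nest and moved the V-block, then the gauge block, into their own nests. Then I put the eyepiece in its nest and brought the lens in from the desk. I handed the job in at about 27 s with the gripper clear of everything.

Last checks, from the final top and side pictures:

| Piece | Offset from nest centre | Height of top |
|---|---|---|
| Gauge block | about 1 mm | 24.0 mm measured, 24 mm expected |
| Lens | about 1 mm | 42 mm measured, 44 mm expected |
| V-block | about 1 mm | not measured; it looked seated and level |
| Eyepiece | about 4 mm | 45.6 mm measured, 49 mm expected |

- **Eyepiece:** its figures agree least, and the height is slightly past the 3 mm allowance. I think this is picking error on a black top, because the arm set it down at the nest centre to within 1 mm and at pocket-floor height without resistance. It looked upright in both views.
- **Spare eyepiece:** its image position moved by less than 0.1 pixel, so it was not disturbed.
- **Grip width:** on the lens and eyepiece it read about 2–3 mm under the stated sizes, but both were held firmly.

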